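Serve a bread roll with the kitchen tongs

ROBOT

A 6-joint arm with a two-finger parallel gripper is mounted at the origin on a cart in front of the work surface, level with it; the furniture and walls round the work are solid. World frame = base frame: x ahead of the robot, y to its left, z up, the work surface at z = 0. Lengths are in m, angles in degrees, forces in N, time in s.
With the tool pointing down it reaches from about 0.375 to 0.9 m from the base axis. Payload 3.1 kg.
Tool frame: the origin (TCP) lies on the centre line of the jaws, within the pads' length; the fingertips stand 17 mm ahead of it and the grasp point (between the pads) lies 2 mm behind it; z points along the fingers, y is the line along which they close (so a half turn about z gives the same grasp; the last joint's range is limited). The gripper opens to 87 mm and grips with 3 to 60 N. Pads are 19 mm wide; open, the fingers measure 117 mm over their backs; the gripper's body (75 mm by 190 mm) begins 51 mm behind the grasp point.
Start: joints at [-83.852, 30.224, 82.088, -0, 67.689, -10.227], TCP at [0.176, -0.6, 0.24] pointing down, gripper open.
Joint ranges: [-176.69, 176.69], [-43.24, 126.21], [12.49, 139.97], [-82, 262], [0, 151.66], [-163.58, 163.58]. Speed limits (degrees/s): [159.86, 159.86, 180, 180, 180, 180].

INTERFACE

Orientations are given as a 3x3 rotation matrix whose columns are the frame's x, y, z axes.
In Python, from rig import bot, imaging, finder gives the robot as it stands. The module is installed in compiled form; this text tells all that it offers.
- The arm moves only by the tool play_rows, never from a script. Its argument "motion" is a list that holds one entry, the list of rows, each a list of 6 numbers: the shift along the tool's x, y, z in parts of the range, where 1.0 means 0.5 m, then the turn, a rotation vector about the tool's x, y, z in fractions of the full range, 1 being 180 degrees. In form: [[[dx, dy, dz, wx, wy, wz], ...]]. A call has 1 to 8 rows; each row is the pose to reach, as a shift and turn from the pose commanded when the call began, along the tool's axes at that moment; what a row does not reach only later rows make up. A row lasts 1/12 s, in which the tool goes at most 41.7 mm and 7.16 degrees, less where a joint would pass 70% of its speed; a pose out of reach is approached as far as the arm can. A call with a gripper value outside its range is refused whole. "fingers" is the finger opening in m, from 0 to 0.087, set as the call begins (left out, the last holds). The fingers move at their own pace and stop on an object; the grip force is fixed at half the most. Time passes only in rows, so rows that repeat a pose let the fingers close. It gives the time, the measured TCP pose, the force, the opening and the grip force at its end, in the units of the state.
- bot.read_state(): the state, without advancing time (a new reading comes with each control period).
- imaging.capture(name): name is "side" or "top"; returns a dict with "frame" (420x560x3 uint8, red, green, blue), "camera_matrix" (3x3 intrinsics, pixels), "R" (3x3) and "t" (3): a world point X has camera coordinates R X + t. Camera axes: x right, y down, z forward; pixel columns grow to the right and rows downward; lengths in m; the calibration is good to about 2 mm. A picture is of the moment at which its call begins. There is no depth.
- bot.hand_in(): hands the job in; it is judged then, once.
Trained networks look in the newest picture that a camera, given by its name, has taken for a name from the list of things; names that differ only in an ending like _2 or _b are one class to them, and where a whole thing is asked for, a point or a joint stands for the part that bears it (a point fixed in the world has none). Each returns a list of dicts, best first, with "confidence" (0 to 1); they miss things now and then, are a little off and sometimes report something else, mostly with a low value. They report only what shows in the picture. A call takes as long as a camera call. They do not tell look-alikes from the thing itself.
- finder.recognise(camera, name): "at" ([x, y, z] in m, in world coordinates, good to about 4 mm: the middle of the surface that is visible of it).
- finder.outline_of(camera, name): "pixels" (420x560 bool, what is visible of it).
The state is a dict: "time_s": time; "joint_positions": joint angles; "qvel": joint speeds; "tau": joint torques, N m; "position": TCP position; "tcp_rot": TCP orientation; "force": force on the tool from outside, world axes, zero at the start; "moment": the same for the moment, N m; "opening": opening from 0.0 (shut) to 1.0 (fully open); "grasp_force": force on a finger pad.
Only numpy, scipy, OpenCV 4.12 (cv2) and the standard library are available. Lean on these libraries where they do the work, as an engineer would, in place of code of your own. Each camera call takes 0.05 s, during which the arm holds its last target. There are 200 camera calls.

TASK

Pick up the kitchen tongs, take the small round bread roll from the chopping board with them and bring it over the plate. Finish while still holding: the roll stays squeezed between the tips of the tongs, still and about 10 cm above the middle of the plate, touching nothing but the tongs. Do not touch the roll with the gripper, and leave the long roll, the lemon, the board and the plate where they are.

Things in the scene. Friction and masses are not known exactly. Their poses are not given: they have to be found in the camera images.
- tongs: Kitchen tongs, steel strips on edge with dark grips and tip pads, lying flat, 250 mm long, 24 mm high, 110 g; the arms open sideways (in the worktop's plane) from a pivot at the tail, which has a pull ring. Origin: midway between the grips, on the underside; x to the tips, z up. It is the left (+y) arm's frame and turns with it; open, x is the tongs' middle line; pivot at x = -100 mm.
- tongs_arm: Right (-y) arm of the tongs. Origin on the pivot, on the underside; axes parallel to tongs while open. Closing turns it about +z against the left arm: 0.14 rad when closed on the round roll, 0.30 at most. The tongs' middle line starts at this origin and points halfway between the x axes of the two arms; the tip pads are centred 205 mm along it.
- tongs_grip (a point): Middle of the tongs' grip zone, 12 mm above their underside, over the origin of tongs: squeeze here, across y. The dark flat grips run 28 mm each way along x; their outer faces are 58 mm apart open, 44 mm (and parallel) when closed on the round roll. A spring opens the tongs: it presses back with about 2 N open, 4.5 N closed on the roll.
- tongs_tips (a point): Midway between the two hollow tip pads of the open tongs, 105 mm ahead of the grip and 12 mm above the underside; it is fixed in the left arm's frame. The pads are 24 mm high and 80 mm apart inside when open; each mm of closing at the grips closes them by 2 mm. They end 20 mm further on and fit round a thing 52 mm across.
- round_roll: Small round bread roll, brown, a flat-bottomed dome 52 mm across and 40 mm high with a cross scored on top, about 45 g (30 to 65 g), firm; widest from 11 to 20 mm above its underside. Origin: centre of its underside, z up. It lies on the chopping board, about 110 mm from the long roll.
- long_roll: Long bread roll, 94 mm long, 40 mm wide and high, three slanting cuts on top; to be left alone. Origin: centre of its underside, x along it.
- board: Beech chopping board 190 x 270 x 14 mm, lying flat, its long side (its y) about away from the robot. Origin: centre of its underside.
- plate: Round white plate, 140 mm across, 14 mm high, empty, on the worktop beside the board. Origin: centre of its underside.
- lemon: Yellow lemon 71 x 53 x 51 mm on the worktop, behind the plate; to be left alone. Origin: centre of its underside.
Mind the look-alikes: they are no part of the job. There is more than one size of the plate; the job needs the smaller.

How it is judged:
By the outcome, as a careful person would: the job done as asked, in the order asked, and still so for the second after the job is handed in, while the arm keeps its last pose, push and grip.
It also fails if it takes over 48 s, if anything falls off the work surface, if the arm or the gripper's body presses on something with over 40 N, if the wrist force passes 120 N, or if a joint passes its speed limit or range.

## Working session

There is one attempt and no reset: what is moved stays moved. The work goes in short steps, Python scripts to look and compute and a tool call to move; the robot and the scene stay as the last step left them, time stands still between calls to the robot, and variables do not carry over. Pictures are saved under pics/ and viewed, at most 10 in all, crops included, and the job is handed in when it is done.

Besides the shell and the picture viewer there is one more tool, called after "Request:" by a JSON object that holds its "fn" and its "kwargs". play_rows: Moves the arm, as the interface text tells. Its arguments: {"type":"object","properties":{"motion":{"type":"array"},"fingers":{"type":"number"}},"required":["motion"]}

```bash
mkdir -p pics; python3 - <<'E'
from rig import bot, imaging, finder
import cv2,numpy as np
s=bot.read_state(); print(s['time_s'],s['position'],np.round(s['tcp_rot'],3).tolist(),s['opening'])
for c in('top','side'):
    d=imaging.capture(c); cv2.imwrite(f'pics/{c}0.png',d['frame'][:,:,::-1])
    print(c,d['camera_matrix'].tolist(),(-d['R'].T@d['t']).round(3),d['R'].round(3).tolist())
    for n in('tongs','tongs_arm','tongs_grip','tongs_tips','round_roll','long_roll','board','plate','lemon'):
        for r in finder.recognise(c,n)[:4]:
            p=np.array(r['at']); q=d['camera_matrix']@(d['R']@p+d['t']); print(n,round(r['confidence'],2),p.round(3),(q[:2]/q[2]).round())
E
```

```text
0.0 [ 0.17616322 -0.59894798  0.23859281] [[0.959, 0.282, -0.0], [0.282, -0.959, 0.002], [0.0, -0.002, -1.0]] 0.9978635305325575
top [[498.60919285907727, 0.0, 274.33858310992673], [0.0, 498.60919285907727, 211.1469700910948], [0.0, 0.0, 1.0]] [0.365 0.235 1.467] [[0.022, -1.0, -0.006], [-0.99, -0.021, -0.142], [0.142, 0.009, -0.99]]
tongs 0.58 [ 0.439 -0.1    0.024] [394. 259.]
tongs_arm 0.52 [ 0.461 -0.092  0.028] [392. 252.]
tongs_arm 0.21 [0.561 0.194 0.008] [292. 216.]
tongs_grip 0.71 [ 0.44  -0.102  0.027] [395. 259.]
tongs_tips 0.71 [ 0.436 -0.104  0.03 ] [396. 260.]
round_roll 0.76 [0.47  0.386 0.05 ] [225. 244.]
long_roll 0.81 [0.576 0.387 0.049] [226. 207.]
long_roll 0.25 [ 0.438 -0.102  0.023] [394. 260.]
board 0.96 [0.546 0.435 0.017] [210. 219.]
plate 0.83 [0.559 0.191 0.006] [293. 217.]
plate 0.82 [0.503 0.694 0.014] [122. 232.]
lemon 0.62 [0.694 0.245 0.041] [276. 169.]
side [[402.27469113159424, 0.0, 276.99197698884393], [0.0, 402.27469113159424, 210.29288848432768], [0.0, 0.0, 1.0]] [0.418 1.205 0.757] [[-0.984, -0.179, 0.021], [-0.12, 0.562, -0.819], [0.134, -0.808, -0.574]]
tongs 0.7 [ 0.446 -0.087  0.017] [328. 177.]
tongs_arm 0.41 [ 0.463 -0.07   0.015] [323. 179.]
tongs_grip 0.61 [ 0.449 -0.085  0.017] [327. 177.]
tongs_tips 0.59 [ 0.445 -0.086  0.018] [328. 177.]
round_roll 0.59 [0.469 0.406 0.042] [306. 260.]
long_roll 0.68 [0.576 0.411 0.046] [266. 254.]
board 0.6 [0.553 0.454 0.014] [271. 276.]
plate 0.79 [0.557 0.191 0.01 ] [286. 218.]
plate 0.64 [0.503 0.695 0.009] [273. 360.]
lemon 0.49 [0.697 0.262 0.034] [237. 220.]
```

View pics/top0.png

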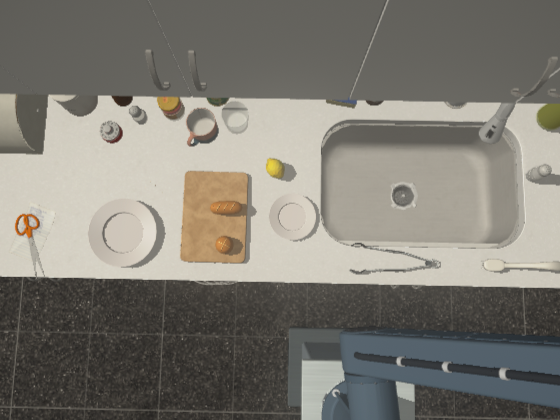

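```bash
python3 - <<'E'
import cv2
a=cv2.imread('pics/top0.png')[195:315,310:450]; b=cv2.imread('pics/side0.png')[140:220,270:390]
a=cv2.resize(a,(560,480),interpolation=cv2.INTER_CUBIC)
cv2.imwrite('pics/c1.png',a)
E
```

```text
(no output)
```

View pics/c1.png

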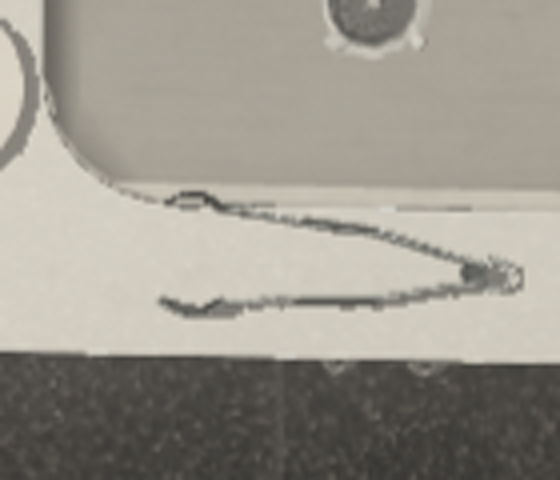

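View pics/side0.png

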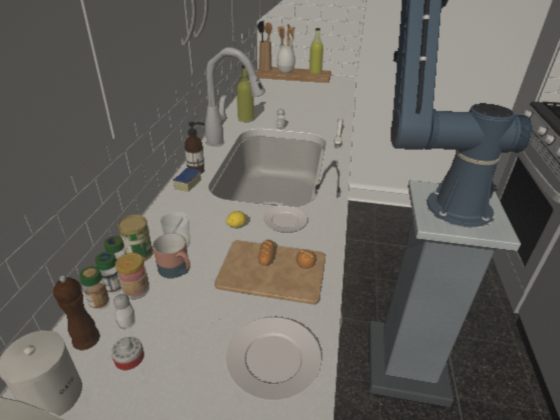

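Top view: the tongs lie in front of the sink (pivot ≈ px (430,263), tips to the left ≈ (357,246)/(357,272)). The round roll is at (225,244) on the board and the small plate at (293,217). Look-alikes:
- **Plates:** large plate at (122,232), small plate at (293,217). I choose the small one.
- **Rolls:** long roll at (226,207), round roll at (225,244). I choose the round one.
- **Tongs:** scissors at (30,235) and brush at (520,265), neither of which is tongs.

The crop shows the tongs with the ring on the right, open to the left, with the grips at crop (335,228) and (335,301). The side view agrees with this. Next I fit the poses.

```bash
cat > fit.py <<'E'
from rig import bot, imaging, finder
import cv2,numpy as np
from scipy.optimize import least_squares, minimize
def cam(c):
    d=imaging.capture(c); return d
def proj(d,P):
    q=(np.asarray(P)@d['R'].T+d['t'])@d['camera_matrix'].T; return q[:,:2]/q[:,2:]
def toplane(d,uv,z):
    r=np.c_[uv,np.ones(len(uv))]@np.linalg.inv(d['camera_matrix']).T@d['R']; o=-d['R'].T@d['t']
    return (o+r*((z-o[2])/r[:,2:]))[:,:2]
def mask(c,n,near,d):
    best=None
    for r in finder.outline_of(c,n):
        m=r['pixels']; v,u=np.nonzero(m)
        if len(u)<5: continue
        p=toplane(d,np.array([[u.mean(),v.mean()]]),.02)[0]
        if np.hypot(*(p-near))<.07: return m
def ring(r,z,n=40):
    a=np.linspace(0,2*np.pi,n); return np.c_[r*np.cos(a),r*np.sin(a),0*a+z]
def fitbody(d,m,P,x0):
    "place points P (hull) so that the silhouette's centroid agrees with the mask's"
    v,u=np.nonzero(m); c=np.array([u.mean(),v.mean()])
    def cen(x):
        h=cv2.convexHull((proj(d,P+np.r_[x,0])).astype(np.float32)); M=cv2.moments(h); return np.array([M['m10'],M['m01']])/M['m00'],M['m00']
    s=least_squares(lambda x:cen(x)[0]-c,x0,diff_step=1e-3)
    return s.x,cen(s.x)[1],len(u)
def roll(zb): return np.vstack([ring(.022,zb),ring(.026,zb+.011),ring(.026,zb+.02),ring(.020,zb+.032),ring(.01,zb+.039),ring(.001,zb+.04)])
plate=np.vstack([ring(.07,.013),ring(.045,0)])
arm=np.array([[-100,6],[-28,28],[28,28],[85,43],[125,42]])/1e3
def tongline(p,al=0):
    "p: x,y,th ; open shape"
    L=[]
    for s in(1,-1):
        a=arm*[1,s]; t=np.linspace(0,1,30)[:,None]
        L.append(np.vstack([a[i]*(1-t)+a[i+1]*t for i in range(4)]))
    P=np.vstack(L+[np.array([[-112,0]])/1e3]); c,s=np.cos(p[2]),np.sin(p[2])
    return P@np.array([[c,s],[-s,c]])+p[:2]
E
python3 - <<'E'
from fit import *
from scipy.spatial import cKDTree
for c in('top','side'):
    d=cam(c)
    m=mask(c,'round_roll',[.47,.39],d); print(c,'roll',fitbody(d,m,roll(.014),[.47,.39]) if m is not None else 0)
    m=mask(c,'plate',[.56,.19],d); print('plate',fitbody(d,m,plate,[.56,.19]) if m is not None else 0)
    m=mask(c,'long_roll',[.576,.39],d)
    m=mask(c,'tongs',[.44,-.1],d)
    if m is None: print('no tongs');continue
    v,u=np.nonzero(m); P=toplane(d,np.c_[u,v],.018 if c=='top' else .014)
    f=lambda p: np.r_[cKDTree(tongline(p)).query(P)[0], cKDTree(P).query(tongline(p))[0]]
    s=min((least_squares(f,[.44,-.1,t],loss='soft_l1',f_scale=.004,diff_step=1e-3) for t in(1.4,1.6,1.8)),key=lambda s:s.cost)
    print('tongs',len(u),s.x,np.degrees(s.x[2]),np.mean(f(s.x)))
    if c=='top':
        im=cv2.resize(d['frame'][195:315,310:450,::-1],None,fx=5,fy=5,interpolation=cv2.INTER_CUBIC)
        X=tongline(s.x); q=proj(d,np.c_[X,0*X[:,0]+.018])
        for a in q: cv2.circle(im,tuple(int(i) for i in ((a+.5-[310,195])*5)),1,(0,0,255),-1)
        cv2.imwrite('pics/c2.png',im)
E
```

```text
top roll (array([0.47011843, 0.38922393]), 260.73722230724525, 271)
plate 0
tongs 52 [ 0.43355358 -0.11154268  1.48879675] 85.30177029458505 0.02671337257002474
side roll (array([0.47308731, 0.3878285 ]), 296.70977611397393, 298)
plate (array([0.56256295, 0.19477738]), 920.6194644672796, 866)
tongs 191 [ 0.43861411 -0.09865537  1.5233302 ] 87.28039109037482 0.004331809235639995
```

View pics/c2.png

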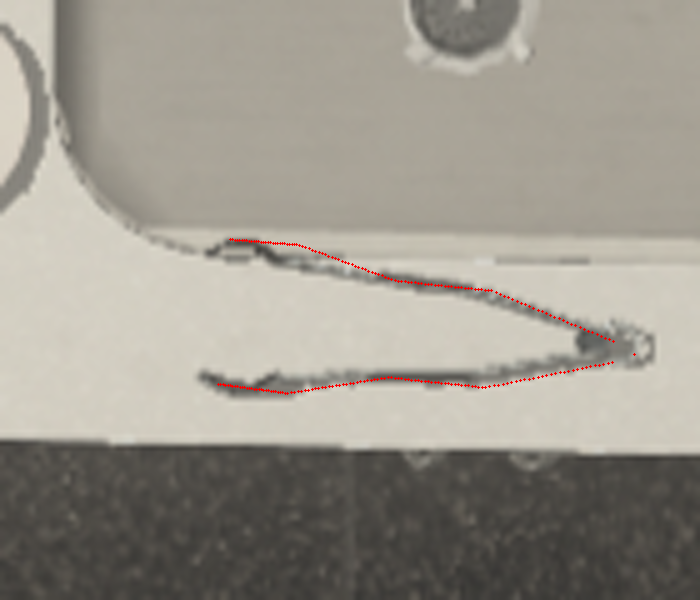

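The overlay is close, but the top mask covered too few pixels, so the fit sits a little off in yaw and along the tongs. I'll use crop points instead: grips (425,282)/(432,378), pads (237,249)/(238,386) and ring (634,345). I'll check them against the given sizes.

```bash
python3 - <<'E'
from fit import *
d=cam('top')
px=np.array([[425,282],[432,378],[237,249],[238,386],[636,345]])/5-.5+[310,195]
P=toplane(d,px,.02); print(P.round(4))
g=(P[0]+P[1])/2; t=(P[2]+P[3])/2
print('grip',g,'tips',t,'w',np.hypot(*(P[0]-P[1])),np.hypot(*(P[2]-P[3])),'len',np.hypot(*(t-g)),'ring',np.hypot(*(P[4]-t)))
a=t-P[4]; print('yaw',np.degrees(np.arctan2(a[1],a[0])), 'pt 105 behind tips',t-a/np.hypot(*a)*.105)
for n in('top','side'):
  d=cam(n)
  for r in finder.outline_of(n,'plate'):
    v,u=np.nonzero(r['pixels']); print(n,r['confidence'],len(u),u.mean(),v.mean())
s=bot.read_state(); R=np.array(s['tcp_rot']); print(s['position'])
# yaw of tool x, and delta in tool axes to grip above
print('tool x yaw',np.degrees(np.arctan2(R[1,0],R[0,0])))
E
```

```text
[[ 0.4634 -0.1027]
 [ 0.4082 -0.106 ]
 [ 0.4802  0.0061]
 [ 0.4012  0.0056]
 [ 0.4296 -0.2237]]
grip [ 0.4357722  -0.10433164] tips [0.44067896 0.0058358 ] w 0.05526794536686561 0.07896743072917105 len 0.11027665745253373 ring 0.22982405256433522
yaw 87.24883065320519 pt 105 behind tips [ 0.43563912 -0.09904318]
top 0.79 3688 121.82673535791757 232.55043383947938
top 0.71 1701 292.2851263962375 216.6002351557907
side 0.63 6235 272.628067361668 358.914033680834
side 0.58 247 328.8663967611336 177.50607287449392
side 0.56 932 284.6577253218884 218.5128755364807
[ 0.1762362  -0.59959731  0.23952608]
tool x yaw 16.374444730201628
```

```bash
cat > plan.py <<'E'
import sys,numpy as np
# from (x,y,z,yaw) to (x,y,z,yaw), tool pointing down, tool x at yaw
a=np.array(eval(sys.argv[1])); b=np.array(eval(sys.argv[2])); y=np.radians(a[3])
d=b-a; c,s=np.cos(y),np.sin(y)
print('row',np.round([c*d[0]+s*d[1], s*d[0]-c*d[1], -d[2], 0,0,-d[3]],4))
from rig import bot
st=bot.read_state(); R=np.array(st['tcp_rot'])
print(st['time_s'],np.round(st['position'],4),np.degrees(np.arctan2(R[1,0],R[0,0])),np.round(st['force'],1),st['opening']*.087,st['grasp_force'])
E
python3 plan.py .176,-.6,.24,16.375 .437,-.1,.15,87.3
E=1
```

```text
row [  0.3914  -0.4061   0.09     0.       0.     -70.925 ]
1.75 [ 0.1762 -0.5996  0.2395] 16.374444730201628 [0.3 0.3 0.1] 0.0870552504982914 0.0
```

The manual's scale: shifts go in shares of 0.5 m and turns go in shares of 180 degrees. Converting my numbers, -0.203 m / 0.5 = -0.406, 0.1957 m / 0.5 = 0.3914, -35.5 degrees / 180 = -0.1972.

Request:
{"fn": "play_rows", "kwargs": {"motion": [[[0.3914, -0.406, 0.09, 0, 0, -0.1972], [0.3914, -0.406, 0.09, 0, 0, -0.1972], [0.3914, -0.406, 0.09, 0, 0, -0.1972], [0.3914, -0.406, 0.09, 0, 0, -0.1972], [0.3914, -0.406, 0.09, 0, 0, -0.1972], [0.3914, -0.406, 0.09, 0, 0, -0.1972], [0.3914, -0.406, 0.09, 0, 0, -0.1972], [0.3914, -0.406, 0.09, 0, 0, -0.1972]]], "fingers": 0.076}}

```text
time_s: 2.42
position: [0.3072, -0.3418, 0.1934]
tcp_rot: [[0.614, 0.79, -0.003], [0.79, -0.614, 0.009], [0.005, -0.007, -1.0]]
force: [0.1, -0.3, -0.2]
opening: 0.871
grasp_force: 0.0
```

```bash
python3 - <<'E'
import numpy as np
y=np.radians(16.375);c,s=np.cos(y),np.sin(y);dx,dy=.1957,-.203
print(.176+c*dx+s*dy,-.6+s*dx-c*dy)
E
python3 plan.py .3065,-.35,.195,51.875 .437,-.1,.12,87.375
```

```text
0.30653149753873615 -0.3500619713803141
row [  0.2772  -0.0517   0.075    0.       0.     -35.5   ]
2.4167 [ 0.3072 -0.3418  0.1934] 52.15203828742331 [ 0.1 -0.3 -0.2] 0.07581272641081441 0.0
```

Converted, 0.277 m / 0.5 = 0.554, 0.075 m / 0.5 = 0.15, -35.5 degrees / 180 = -0.1972.

Request:
{"fn": "play_rows", "kwargs": {"motion": [[[0.554, -0.104, 0.15, 0, 0, -0.1972], [0.554, -0.104, 0.15, 0, 0, -0.1972], [0.554, -0.104, 0.15, 0, 0, -0.1972], [0.554, -0.104, 0.15, 0, 0, -0.1972], [0.554, -0.104, 0.15, 0, 0, -0.1972], [0.554, -0.104, 0.15, 0, 0, -0.1972], [0.554, -0.104, 0.15, 0, 0, -0.1972], [0.554, -0.104, 0.15, 0, 0, -0.1972]]]}}

```text
time_s: 3.08
position: [0.4382, -0.094, 0.1183]
tcp_rot: [[0.038, 0.999, -0.001], [0.999, -0.038, 0.002], [0.002, -0.001, -1.0]]
force: [0.1, -0.0, 0.1]
opening: 0.872
grasp_force: 0.0
```

Request:
{"fn": "play_rows", "kwargs": {"motion": [[[0, 0, 0.08, 0, 0, 0], [0, 0, 0.12, 0, 0, 0], [0, 0, 0.12, 0, 0, 0], [0, 0, 0.12, 0, 0, 0], [0, 0, 0.12, 0, 0, 0], [0, 0, 0.12, 0, 0, 0]]]}}

```text
time_s: 3.58
position: [0.4377, -0.1007, 0.0608]
tcp_rot: [[0.047, 0.999, 0.002], [0.999, -0.047, -0.001], [-0.001, 0.003, -1.0]]
force: [-0.0, -0.3, -0.0]
opening: 0.876
grasp_force: 0.0
```

```bash
python3 - <<'E'
from fit import *
s=bot.read_state(); print(s['time_s'],s['position'])
out=[]
for c in('side','top'):
    d=cam(c); f=d['frame']
    P=np.array([[.437,-.1,.02]]); u,v=proj(d,P)[0]; print(c,u,v)
    w,h=(40,30) if c=='side' else (60,45)
    u,v=int(u),int(v)
    out.append(cv2.resize(f[v-h:v+h,u-w:u+w,::-1],(400,300),interpolation=cv2.INTER_CUBIC))
cv2.imwrite('pics/c3.png',np.hstack(out))
E
```

```text
3.5833 [ 0.43769621 -0.10065861  0.06076438]
side 330.85036744985985 174.49450992522344
top 393.69019651145754 260.0147674239935
```

View pics/c3.png

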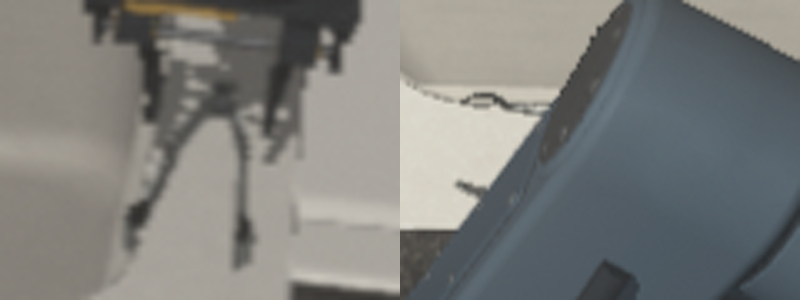

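The left panel (side) shows the fingers at crop (150,90) and (275,110) straddling both tong arms. The right panel (top) is mostly hidden by the arm. The alignment looks right, so I descend with force checks.

Converted, 0.039 m / 0.5 = 0.078, 0.035 m / 0.5 = 0.07.

Request:
{"fn": "play_rows", "kwargs": {"motion": [[[0, 0, 0.03, 0, 0, 0], [0, 0, 0.056, 0, 0, 0], [0, 0, 0.07, 0, 0, 0], [0, 0, 0.078, 0, 0, 0], [0, 0, 0.078, 0, 0, 0], [0, 0, 0.078, 0, 0, 0]]]}}

```text
time_s: 4.18
position: [0.437, -0.0998, 0.0208]
tcp_rot: [[0.046, 0.999, 0.0], [0.999, -0.046, -0.0], [-0.0, 0.0, -1.0]]
force: [-0.3, -0.0, -0.2]
opening: 0.878
grasp_force: 0.0
```

Request:
{"fn": "play_rows", "kwargs": {"motion": [[[0, 0, 0, 0, 0, 0], [0, 0, 0, 0, 0, 0], [0, 0, 0, 0, 0, 0], [0, 0, 0, 0, 0, 0], [0, 0, 0, 0, 0, 0], [0, 0, 0, 0, 0, 0]]], "fingers": 0.053}}

```text
time_s: 4.68
position: [0.4371, -0.0997, 0.0209]
tcp_rot: [[0.046, 0.999, 0.001], [0.999, -0.046, -0.0], [-0.0, 0.001, -1.0]]
force: [-0.9, 1.3, 3.9]
opening: 0.622
grasp_force: 3.9
```

Converted, -0.07 m / 0.5 = -0.14, -0.064 m / 0.5 = -0.128.

Request:
{"fn": "play_rows", "kwargs": {"motion": [[[0, 0, -0.008, 0, 0, 0], [0, 0, -0.024, 0, 0, 0], [0, 0, -0.048, 0, 0, 0], [0, 0, -0.076, 0, 0, 0], [0, 0, -0.104, 0, 0, 0], [0, 0, -0.128, 0, 0, 0], [0, 0, -0.14, 0, 0, 0], [0, 0, -0.14, 0, 0, 0]]]}}

```text
time_s: 5.35
position: [0.4375, -0.0999, 0.092]
tcp_rot: [[0.046, 0.999, 0.003], [0.999, -0.046, -0.001], [-0.001, 0.003, -1.0]]
force: [-0.8, -0.3, -1.4]
opening: 0.609
grasp_force: 2.8
```

```bash
python3 - <<'E'
from fit import *
s=bot.read_state(); print(s['time_s'],s['position'],s['force'],s['moment'],s['opening']*.087,s['grasp_force'])
out=[]
for c in('side','top'):
    d=cam(c); f=d['frame']
    P=np.array([[.437,-.05,.07]]); u,v=proj(d,P)[0]; print(c,u,v)
    w,h=(40,40) if c=='side' else (40,40)
    u,v=int(u),int(v); print(u-w,v-h)
    out.append(cv2.resize(f[v-h:v+h,u-w:u+w,::-1],(400,400),interpolation=cv2.INTER_CUBIC))
cv2.imwrite('pics/c4.png',np.hstack(out))
E
```

```text
5.35 [ 0.43745961 -0.09993147  0.09196536] [-0.78284687 -0.33294746 -1.36841213] [-0.02176511 -0.06940376 -0.03600327] 0.05297317103048691 2.799356169998646
side 331.2471346731656 169.0783120103685
291 129
top 379.88239521568653 258.8267121646244
339 218
```

View pics/c4.png

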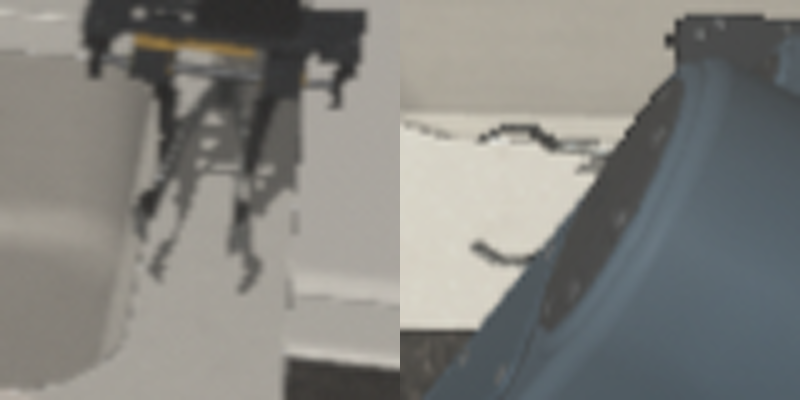

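The left panel (side) shows the tongs hanging between the fingers, with pads at crop (145,212) and (241,215) and shadows below them. The right panel (top) shows the pad backs at (520,132) and (515,260). I triangulate the tips to get slip and tilt.

```bash
cat > tri.py <<'E'
from fit import *
def tri(dt,a,ds,b):
    Ps=[np.asarray(d['camera_matrix'])@np.c_[d['R'],d['t']] for d in(dt,ds)]
    X=cv2.triangulatePoints(Ps[0],Ps[1],np.array(a,float).reshape(2,1),np.array(b,float).reshape(2,1)); return (X[:3]/X[3]).ravel()
E
python3 - <<'E'
from tri import *
dt=cam('top'); ds=cam('side')
for a,b in(((520,132),(145,212)),((515,258),(241,215))):
    A=np.array(a)/5-[80,0]-.5+[339,218]; B=np.array(b)/5-.5+[291,129]; X=tri(dt,A,ds,B)
    print(X.round(4), (proj(dt,X[None])-A).round(1),(proj(ds,X[None])-B).round(1))
# predicted pads if rigid with gripper: pads +-(36..43), x=.105
for s in(1,-1):
    y=np.radians(87.4); p=np.array([.437,-.1])+.105*np.array([np.cos(y),np.sin(y)])+s*.04*np.array([-np.sin(y),np.cos(y)])
    P=np.array([[*p,.083]]); print(P.round(3),(proj(dt,P)-[339,218])*5+[400,0],(proj(ds,P)-[291,129])*5)
for c in('top','side'):
    for n in('tongs_tips','tongs','tongs_grip'):
        for r in finder.recognise(c,n)[:2]: print(c,n,np.round(r['at'],3),round(r['confidence'],2))
E
```

```text
[0.4757 0.0011 0.0863] [[-0.   0.2]] [[-0.3 -0. ]]
[0.4082 0.0052 0.0939] [[ 0.  -0.6]] [[0.7 0.1]]
[[0.402 0.007 0.083]] [[506.66739771 264.88808027]] [[249.71108589 229.37348668]]
[[0.482 0.003 0.083]] [[512.82738204 120.20271778]] [[131.72248949 214.04776235]]
top tongs_tips [ 0.464 -0.005  0.095] 0.45
top tongs [0.462 0.002 0.094] 0.65
top tongs [0.577 0.383 0.051] 0.34
side tongs_tips [ 0.443 -0.073  0.086] 0.73
side tongs [ 0.445 -0.075  0.083] 0.61
side tongs_grip [ 0.452 -0.073  0.088] 0.6
```

```bash
python3 plan.py .4370,-.1,.092,87.375 .467,.2845,.13,87.375
```

```text
row [ 0.3855  0.0124 -0.038   0.      0.     -0.    ]
5.85 [ 0.4367 -0.0996  0.0902] 87.37853775300898 [ 0.1  0.5 -1.4] 0.052709812063637076 2.7995971217751503
```

Converted, 0.16 m / 0.5 = 0.32, 0.11 m / 0.5 = 0.22.

Request:
{"fn": "play_rows", "kwargs": {"motion": [[[0.008, 0, -0.012, 0, 0, 0], [0.03, 0.002, -0.032, 0, 0, 0], [0.07, 0.004, -0.056, 0, 0, 0], [0.12, 0.006, -0.072, 0, 0, 0], [0.17, 0.008, -0.078, 0, 0, 0], [0.22, 0.01, -0.078, 0, 0, 0], [0.27, 0.012, -0.078, 0, 0, 0], [0.32, 0.014, -0.078, 0, 0, 0]]]}}

```text
time_s: 6.52
position: [0.451, 0.0613, 0.1301]
tcp_rot: [[0.046, 0.999, 0.0], [0.999, -0.046, 0.0], [0.0, 0.0, -1.0]]
force: [-0.1, -0.4, -0.6]
opening: 0.613
grasp_force: 2.8
```

Converted, 0.212 m / 0.5 = 0.424, 0.196 m / 0.5 = 0.392.

Request:
{"fn": "play_rows", "kwargs": {"motion": [[[0.056, 0.002, 0, 0, 0, 0], [0.112, 0.004, 0, 0, 0, 0], [0.168, 0.006, 0, 0, 0, 0], [0.224, 0.008, 0, 0, 0, 0], [0.28, 0.01, 0, 0, 0, 0], [0.336, 0.01, 0, 0, 0, 0], [0.392, 0.01, 0, 0, 0, 0], [0.424, 0.01, 0, 0, 0, 0]]]}}

```text
time_s: 7.18
position: [0.4656, 0.2744, 0.13]
tcp_rot: [[0.044, 0.999, 0.001], [0.999, -0.044, 0.001], [0.001, 0.001, -1.0]]
force: [0.7, -0.2, -1.3]
opening: 0.609
grasp_force: 2.8
```

Converted, 0.013 m / 0.5 = 0.026, 0.009 m / 0.5 = 0.018.

Request:
{"fn": "play_rows", "kwargs": {"motion": [[[0.018, 0, 0, 0, 0, 0], [0.026, 0, 0, 0, 0, 0], [0.026, 0, 0, 0, 0, 0], [0.026, 0, 0, 0, 0, 0], [0.026, 0, 0, 0, 0, 0], [0.026, 0, 0, 0, 0, 0]]]}}

```text
time_s: 7.68
position: [0.4664, 0.2833, 0.1295]
tcp_rot: [[0.047, 0.999, -0.001], [0.999, -0.047, -0.0], [-0.0, -0.001, -1.0]]
force: [0.0, 0.0, -0.9]
opening: 0.612
grasp_force: 2.8
```

```bash
python3 - <<'E'
from fit import *
s=bot.read_state(); print(s['time_s'],s['position'],s['force'],s['opening']*.087,s['grasp_force'])
out=[]
for c in('side','top'):
    d=cam(c); f=d['frame']
    u,v=proj(d,np.array([[.47,.37,.07]]))[0]
    h=40; u,v=int(u),int(v); print(c,u-h,v-h)
    out.append(cv2.resize(f[v-h:v+h,u-h:u+h,::-1],(400,400),interpolation=cv2.INTER_CUBIC))
    m=mask(c,'round_roll',[.47,.39],d); print(c,'roll',fitbody(d,m,roll(.014),[.47,.39]) if m is not None else 0)
cv2.imwrite('pics/c5.png',np.hstack(out))
E
```

```text
7.6833 [0.46643508 0.28326542 0.1295311 ] [ 0.02871337  0.00712697 -0.93229718] 0.05320739797629323 2.79962707310915
side 267 203
side roll 0
top 189 203
top roll (array([0.46802498, 0.39656339]), 261.0629919411149, 141)
```

View pics/c5.png

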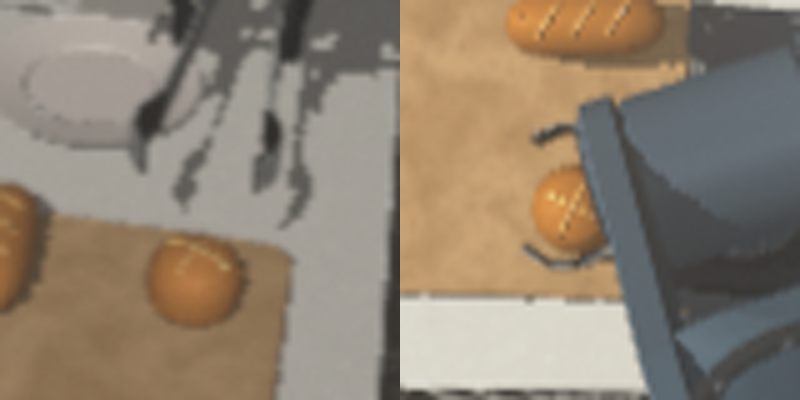

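The side panel shows the pads at crop (147,130) and (266,150), above and behind the roll at (195,280). The top panel shows the tip ends at (535,138) and (525,247), with the roll at about (577,208) between them. I check the tips' offset to the roll.

```bash
python3 - <<'E'
from tri import *
dt=cam('top'); ds=cam('side')
y=np.radians(87.375); ex=np.array([np.cos(y),np.sin(y)]); ey=np.array([-ex[1],ex[0]])
E=[]
for a,b in(((535,138),(139,155)),((525,247),(262,172))):
    A=np.array(a)/5-[80,0]-.5+[189,203]; B=np.array(b)/5-.5+[267,203]; X=tri(dt,A,ds,B); E.append(X)
    print(X.round(4), (proj(dt,X[None])-A).round(1),(proj(ds,X[None])-B).round(1))
m=np.mean(E,0)
for name,t in(('tcp',[.4668,.2842]),('roll',[.4716,.3885])):
    w=np.array(t)-m[:2]; print(name,'rel tip ends mid: along',w@ex,'across',w@ey)
# roll from visible edges, top view: predicted hull box of roll at estimate
h=(proj(dt,roll(.014)+[.4716,.3885,0])-[189,203]+.5)*5+[400,0]; print('top hull',h.min(0),h.max(0))
h=(proj(ds,roll(.014)+[.4716,.3885,0])-[267,203]+.5)*5; print('side hull',h.min(0),h.max(0))
for s in(1,-1):
    for z in(.11,.134):
        p=np.array([.4668,.2842])+.125*ex+s*.035*ey; P=np.array([[*p,z]]); print('pred end',s,z,(proj(dt,P)-[189,203]+.5)*5+[400,0],(proj(ds,P)-[267,203]+.5)*5)
E
```

```text
[0.5031 0.4051 0.1239] [[-0.  -0.3]] [[0.5 0.1]]
[0.4425 0.408  0.1256] [[-0.   0.2]] [[-0.4 -0.1]]
tcp rel tip ends mid: along -0.12247780636231542 across 0.0003714099067056
roll rel tip ends mid: along -0.01806741573529102 across 0.00035326845766217184
top hull [535.65637273 162.84011719] [627.15815627 253.91932291]
side hull [146.73128916 234.15593481] [244.30273405 331.13472423]
pred end 1 0.11 [[523.2507335  258.85018785]] [[266.91872888 200.33349504]]
pred end 1 0.134 [[517.54358114 256.32993554]] [[270.89925488 163.10233469]]
pred end -1 0.11 [[534.09460022 131.039293  ]] [[130.87574875 178.52990136]]
pred end -1 0.134 [[528.62148112 126.27411077]] [[132.96039273 141.44212546]]
```

Converted, 0.091 m / 0.5 = 0.182, 0.001 m / 0.5 = 0.002.

Request:
{"fn": "play_rows", "kwargs": {"motion": [[[0.002, 0, 0.016, 0, 0, 0], [0.004, 0, 0.048, 0, 0, 0], [0.004, 0, 0.088, 0, 0, 0], [0.004, 0, 0.124, 0, 0, 0], [0.004, 0, 0.152, 0, 0, 0], [0.004, 0, 0.172, 0, 0, 0], [0.004, 0, 0.182, 0, 0, 0], [0.004, 0, 0.182, 0, 0, 0]]]}}

```text
time_s: 8.65
position: [0.4659, 0.2862, 0.0373]
tcp_rot: [[0.046, 0.999, -0.002], [0.999, -0.046, -0.001], [-0.001, -0.002, -1.0]]
force: [-0.2, -0.7, -1.6]
opening: 0.611
grasp_force: 2.8
```

```bash
python3 - <<'E'
from fit import *
s=bot.read_state(); print(s['time_s'],s['position'],s['force'],s['opening']*.087,s['grasp_force'])
out=[]
for c in('side','top'):
    d=cam(c); f=d['frame']
    u,v=proj(d,np.array([[.47,.38,.03]]))[0]
    h=40; u,v=int(u),int(v); print(c,u-h,v-h)
    out.append(cv2.resize(f[v-h:v+h,u-h:u+h,::-1],(400,400),interpolation=cv2.INTER_CUBIC))
cv2.imwrite('pics/c6.png',np.hstack(out))
E
```

```text
8.65 [0.46594291 0.28617087 0.0372816 ] [-0.1931387  -0.69571441 -1.61021181] 0.053140999888011804 2.7996883168816566
side 266 216
top 187 204
```

View pics/c6.png

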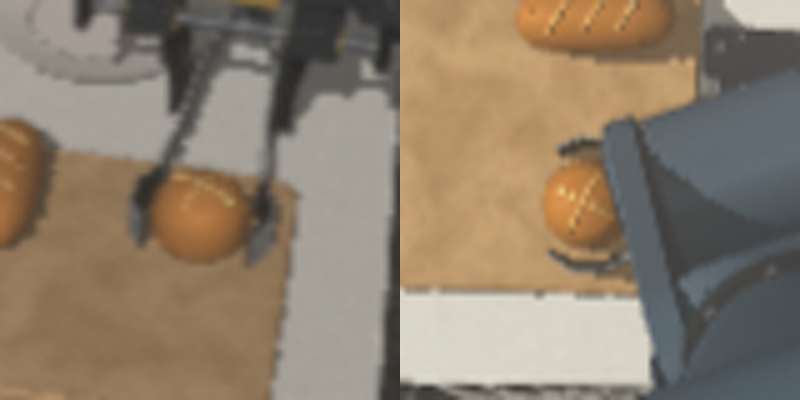

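The roll sits between the pads in both views: side pads at (143,205) and (262,220), top pads at (585,148) and (585,262). Now I squeeze.

Request:
{"fn": "play_rows", "kwargs": {"motion": [[[0, 0, 0, 0, 0, 0], [0, 0, 0, 0, 0, 0], [0, 0, 0, 0, 0, 0], [0, 0, 0, 0, 0, 0]]], "fingers": 0.047}}

```text
time_s: 9.08
position: [0.4669, 0.2865, 0.0391]
tcp_rot: [[0.046, 0.999, 0.001], [0.999, -0.046, 0.0], [0.0, 0.001, -1.0]]
force: [0.3, -0.7, -1.3]
opening: 0.545
grasp_force: 3.5
```

Request:
{"fn": "play_rows", "kwargs": {"motion": [[[0, 0, 0, 0, 0, 0], [0, 0, 0, 0, 0, 0], [0, 0, 0, 0, 0, 0], [0, 0, 0, 0, 0, 0], [0, 0, 0, 0, 0, 0], [0, 0, 0, 0, 0, 0]]], "fingers": 0.042}}

```text
time_s: 9.58
position: [0.4667, 0.2865, 0.0386]
tcp_rot: [[0.046, 0.999, 0.0], [0.999, -0.046, 0.0], [0.0, 0.0, -1.0]]
force: [0.2, 1.0, 0.6]
opening: 0.504
grasp_force: 30.0
```

It stopped at 43.9 mm with 30 N, as expected for the roll. Lift gently.

Converted, -0.09 m / 0.5 = -0.18, -0.086 m / 0.5 = -0.172.

Request:
{"fn": "play_rows", "kwargs": {"motion": [[[0, 0, -0.006, 0, 0, 0], [0, 0, -0.02, 0, 0, 0], [0, 0, -0.044, 0, 0, 0], [0, 0, -0.076, 0, 0, 0], [0, 0, -0.112, 0, 0, 0], [0, 0, -0.148, 0, 0, 0], [0, 0, -0.172, 0, 0, 0], [0, 0, -0.18, 0, 0, 0]]]}}

```text
time_s: 10.25
position: [0.4675, 0.2867, 0.1309]
tcp_rot: [[0.046, 0.999, 0.004], [0.999, -0.046, 0.001], [0.001, 0.003, -1.0]]
force: [-1.0, -0.6, -1.1]
opening: 0.502
grasp_force: 30.0
```

```bash
python3 - <<'E'
from fit import *
s=bot.read_state(); print(s['time_s'],s['position'],s['force'],s['opening']*.087,s['grasp_force'])
out=[]
for c in('side','top'):
    d=cam(c); f=d['frame']
    u,v=proj(d,np.array([[.47,.38,.1]]))[0]
    h=40; u,v=int(u),int(v); print(c,u-h,v-h)
    out.append(cv2.resize(f[v-h:v+h,u-h:u+h,::-1],(400,400),interpolation=cv2.INTER_CUBIC))
    m=mask(c,'round_roll',[.47,.4],d); print(c,m is not None and fitbody(d,m,roll(.104),[.47,.39]))
    for r in finder.outline_of(c,'plate'):
        v,u=np.nonzero(r['pixels']); print('plate',len(u),fitbody(d,r['pixels'],plate,[.56,.19]))
cv2.imwrite('pics/c7.png',np.hstack(out))
E
```

```text
10.25 [0.46748922 0.28671632 0.13089505] [-1.01208777 -0.63202436 -1.08139349] 0.04367609045661345 29.987213015556335
side 268 196
side False
plate 828 (array([0.568549  , 0.19153213]), 913.1519000774715, 828)
plate 6296 (array([0.50404421, 0.69135352]), 2991.22430543066, 6296)
top 185 202
top (array([0.46857204, 0.39428805]), 296.8862772817956, 210)
plate 3773 (array([0.50118003, 0.69298408]), 1770.5531288554776, 3773)
plate 1485 (array([0.56352151, 0.18612306]), 1754.3750426112674, 1485)
```

View pics/c7.png

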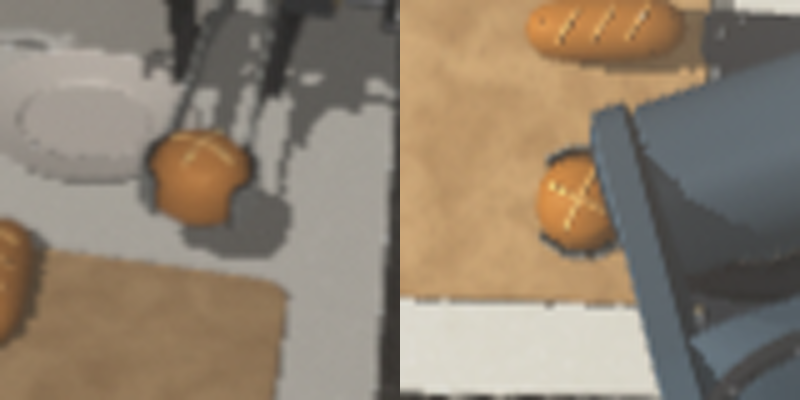

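The roll is lifted, held between both pads at side crop (200,180) with its shadow separate below. Next I get the plate centre from the unoccluded masks.

```bash
python3 - <<'E'
from fit import *
for c,p,A in(('top',(292.285,216.6),1701),('side',(284.66,218.51),932)):
    d=cam(c)
    def cen(x):
        h=cv2.convexHull(proj(d,plate+np.r_[x,0]).astype(np.float32)); M=cv2.moments(h); return np.array([M['m10'],M['m01']])/M['m00']
    x=least_squares(lambda x:cen(x)-p,[.56,.19],diff_step=1e-3).x; print(c,x)
E
python3 plan.py .4669,.2862,.129,87.375 .5555,.0885,.132,87.375
```

```text
top [0.55868952 0.19468932]
side [0.56052675 0.19313339]
row [-0.1934  0.0976 -0.003   0.      0.     -0.    ]
10.65 [0.466  0.2861 0.1276] 87.37194723897942 [ 0.2  0.5 -0.6] 0.04369924631092426 29.987010955810547
```

Converted, -0.16 m / 0.5 = -0.32, -0.003 m / 0.5 = -0.006.

Request:
{"fn": "play_rows", "kwargs": {"motion": [[[-0.012, 0.006, -0.002, 0, 0, 0], [-0.04, 0.02, -0.006, 0, 0, 0], [-0.08, 0.04, -0.006, 0, 0, 0], [-0.13, 0.066, -0.006, 0, 0, 0], [-0.18, 0.092, -0.006, 0, 0, 0], [-0.23, 0.116, -0.006, 0, 0, 0], [-0.28, 0.142, -0.006, 0, 0, 0], [-0.32, 0.162, -0.006, 0, 0, 0]]]}}

```text
time_s: 11.32
position: [0.5412, 0.1204, 0.1313]
tcp_rot: [[0.047, 0.999, 0.0], [0.999, -0.047, -0.001], [-0.001, 0.0, -1.0]]
force: [1.0, -0.1, -1.4]
opening: 0.501
grasp_force: 30.0
```

Converted, -0.031 m / 0.5 = -0.062, -0.025 m / 0.5 = -0.05.

Request:
{"fn": "play_rows", "kwargs": {"motion": [[[-0.03, 0.016, 0, 0, 0, 0], [-0.05, 0.026, 0, 0, 0, 0], [-0.062, 0.032, 0, 0, 0, 0], [-0.062, 0.032, 0, 0, 0, 0], [-0.062, 0.032, 0, 0, 0, 0], [-0.062, 0.032, 0, 0, 0, 0], [-0.062, 0.032, 0, 0, 0, 0], [-0.062, 0.032, 0, 0, 0, 0]]]}}

```text
time_s: 11.98
position: [0.5542, 0.0921, 0.1315]
tcp_rot: [[0.044, 0.999, -0.0], [0.999, -0.044, 0.0], [0.0, -0.0, -1.0]]
force: [-0.4, -0.5, -2.1]
opening: 0.5
grasp_force: 30.0
```

```bash
python3 - <<'E'
from fit import *
s=bot.read_state(); print(s['time_s'],s['position'],s['force'],s['opening']*.087,s['grasp_force'],np.abs(s['qvel']).max())
out=[]
for c in('side','top'):
    d=cam(c); f=d['frame']
    u,v=proj(d,np.array([[.56,.19,.06]]))[0]
    h=40; u,v=int(u),int(v); print(c,u-h,v-h)
    out.append(cv2.resize(f[v-h:v+h,u-h:u+h,::-1],(400,400),interpolation=cv2.INTER_CUBIC))
    m=mask(c,'round_roll',[.56,.19],d); print(c,m is not None and fitbody(d,m,roll(.107),[.56,.19]))
    H=(proj(d,roll(.107)+[.5597,.194,0])-[u-h,v-h]+.5)*5; print('pred roll box',H.min(0).round(),H.max(0).round())
cv2.imwrite('pics/c8.png',np.hstack(out))
E
```

```text
11.9833 [0.55419581 0.09210647 0.13153072] [-0.3548349  -0.52570344 -2.10930473] 0.04352365144647168 29.987147748470306 0.1993475562423777
side 245 165
side False
pred roll box [164.  77.] [252. 162.]
top 254 173
top (array([0.55784261, 0.19356292]), 291.4171991914045, 276)
pred roll box [153. 143.] [249. 240.]
```

View pics/c8.png

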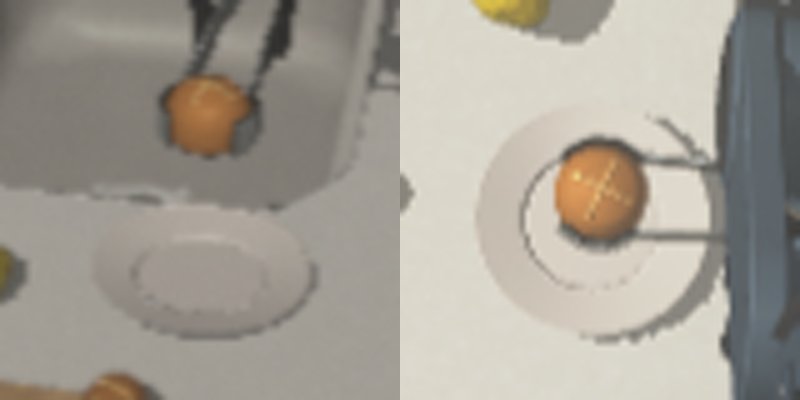

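The roll is held by the tongs over the small plate. In the side crop it is at (208,115), clear of everything and matching the predicted box. In the top crop it is at (601,192), within about 2 mm of the plate-centre target. It is settled, so I hand in.

```bash
python3 -c "
from rig import bot
print(bot.hand_in())"
```

```text
the job is handed in; nothing more can be done
None
```

I've handed the job in: the tongs hold the round roll still, its underside about 10 cm above the middle of the small plate, after about 12 s of robot time; no verdict came back.

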